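# Nest the baking tins with their own kind

### The job

Put the baking tins from the sloping rack away with their own kind: nest the round tapered tin fully down into the round tin standing on the worktop, and the square tapered tin fully down into the standing square one, both stacks upright and left standing where they are. The third tin on the rack, the straight-sided drum on a small foot, nests in neither, so leave it in its place on the rack. Do not disturb the jars and the bowl.

Things in the scene. Friction and masses are not known exactly. Their poses are not given: they have to be found in the camera images.
- rack: Fixed wooden rack, 370 mm wide, its 120 mm deep board sloping down away from the robot at 26 degrees. Three tins stand on it in a row in any order, 120 mm apart, against a 7 mm high cleat. Origin: on the worktop under the middle of the row, 36 mm below the board's face there; y along the row, x level, the way the board falls, z up.
- round_tin: Round tapered tin, bare aluminium, open top, 52 mm high, 0.09 kg. Round all the way. Foot 41 mm wide, 54 mm at 32 mm up, there a step out to an upright collar 64 mm wide up to the rim (wall 3 mm, mouth 58 mm). Origin: centre of underside; z: foot to mouth. Starts on the rack, z leaning 26 degrees down the slope, away from the robot, y along the row.
- square_tin: Square tapered tin, bare aluminium, open top, 52 mm high, 0.09 kg. Widths across flats. Foot 41 mm wide, 54 mm at 32 mm up, there a step out to an upright collar 64 mm wide up to the rim (wall 3 mm, mouth 58 mm). Origin: centre of underside; z: foot to mouth; x, y square to the sides. Starts on the rack, z leaning 26 degrees down the slope, away from the robot, y along the row.
- drum_tin: Round straight-sided aluminium drum, 64 mm across and 52 mm high with a narrower foot 41 mm across and 9 mm high; not tapered, nests in neither. Origin: centre of its underside. Starts on the rack, z leaning 26 degrees down the slope, away from the robot, y along the row.
- round_base: Round tapered tin, bare aluminium, open top, 52 mm high, 0.09 kg. Round all the way. Foot 41 mm wide, 54 mm at 32 mm up, there a step out to an upright collar 64 mm wide up to the rim (wall 3 mm, mouth 58 mm). Origin: centre of underside; z: foot to mouth. Loose, upright on the worktop left or right of the rack. Its kind nests with its underside 20 mm above this one's.
- square_base: Square tapered tin, bare aluminium, open top, 52 mm high, 0.09 kg. Widths across flats. Foot 41 mm wide, 54 mm at 32 mm up, there a step out to an upright collar 64 mm wide up to the rim (wall 3 mm, mouth 58 mm). Origin: centre of underside; z: foot to mouth; x, y square to the sides. Loose, upright on the worktop left or right of the rack. Its kind nests with its underside 20 mm above this one's.
- big_jar: Glass jar with a steel lid, 96 mm across, 150 mm high, at the far left of the worktop. Bystander. Origin: centre of its underside.
- small_jar: Glass jar with a steel lid, 72 mm across, 105 mm high, beyond the rack. Bystander. Origin: centre of its underside.
- wood_bowl: Dark wooden bowl, 130 mm across, 50 mm high, at the far right. Bystander. Origin: centre of its underside.
Things that resemble listed ones, but are neither listed nor needed, are in the scene too. What is shaped like the square_tin but orange or yellow is not meant.

How it is judged:
By the outcome, as a careful person would: the job done as asked, in the order asked, and still so for the second after the job is handed in, with the robot touching nothing.
It also fails if it takes over 59 s, if anything falls off the work surface, if the arm or the gripper's body presses on something with over 40 N, if the wrist force passes 120 N, or if a joint passes its speed limit or range.

### The arm

A 6-joint arm with a two-finger parallel gripper is mounted at the origin on the work surface. World frame = base frame: x ahead of the robot, y to its left, z up, the work surface at z = 0. Lengths are in m, angles in rad, forces in N, time in s.
With the tool pointing down it reaches from about 0.425 to 0.925 m from the base axis. Payload 12.5 kg.
Tool frame: the origin (TCP) lies on the centre line of the jaws, within the pads' length; the fingertips stand 19 mm ahead of it and the grasp point (between the pads) is the TCP; z points along the fingers, y is the line along which they close (so a half turn about z gives the same grasp; the last joint's range is limited). The gripper opens to 85 mm and grips with 20 to 120 N. Pads are 22 mm wide; open, the fingers measure 114 mm over their backs; the gripper's body (76 mm by 85 mm) begins 54 mm behind the grasp point. The pads swing forward as they close: fully open they stand 13 mm farther back than shut.
Start: joints at [1.128, 0.491, 1.559, -0, 1.092, -0.106], TCP at [0.207, 0.59, 0.25] pointing down, gripper open.
Joint ranges: [-3.1, 3.1], [-0.84, 2.19], [0.05, 2.79], [-1.13, 4.28], [0.06, 2.93], [-2.69, 2.69]. Speed limits (rad/s): [2.22, 2.22, 2.79, 3.14, 3.14, 3.14].

### API

Orientations are given as a rotation vector (axis times angle).
In Python, from cell import env, vision, workorder gives the robot as it stands. The module is installed in compiled form; this text tells all that it offers.
- The arm moves only by the tool jog_arm, never from a script. Its argument "increments" is text: rows parted by semicolons, each of 4 numbers parted by spaces: the shift along the world's x, y, z in mm, then the turn about the world's z in degrees. In form: x y z yaw; .... A call has 1 to 12 rows; each row is the pose to reach, as a shift and turn from the pose commanded when the call began; what a row does not reach only later rows make up. A row lasts 1/8 s, in which the tool goes at most 62.5 mm and 10.7 degrees, less where a joint would pass 70% of its speed; a pose out of reach is approached as far as the arm can. A call with a gripper value outside its range is refused whole. "jaw" is the opening, from 0 (shut) to 1 (fully open), set as the call begins (left out, the last holds). The fingers move at their own pace and stop on an object; the grip force is fixed at half the most. Time passes only in rows, so rows that repeat a pose let the fingers close. It gives the time, the measured TCP pose, the force, the opening and the grip force at its end, in the units of the state.
- env.get_state(): the state, without advancing time (a new reading comes with each control period).
- vision.grab_frame(name): name is "scene" or "side" or "wrist"; returns a dict with "image" (400x640x3 uint8, red, green, blue), "mtx" (3x3 intrinsics, pixels), "world_to_cam" (4x4, takes a point from world to camera coordinates). Camera axes: x right, y down, z forward; pixel columns grow to the right and rows downward; lengths in m; the calibration is good to about 2 mm. A picture is of the moment at which its call begins. There is no depth.
- workorder.finish_job(): hands the job in; it is judged then, once.
The state is a dict: "t": time; "joints": joint angles; "joint_vel": joint speeds; "effort": joint torques, N m; "eef_pos": TCP position; "tool_rot": TCP orientation; "ft_force": force on the tool from outside, world axes, zero at the start; "moment": the same for the moment, N m; "opening": finger opening in m; "gripper_force": force on a finger pad.
Only numpy, scipy, OpenCV 4.12 (cv2) and the standard library are available. Lean on these libraries where they do the work, as an engineer would, in place of code of your own. Each camera call takes 0.05 s, during which the arm holds its last target. There are 200 camera calls.

## Working session

There is one attempt and no reset: what is moved stays moved. The work goes in short steps, Python scripts to look and compute and a tool call to move; the robot and the scene stay as the last step left them, time stands still between calls to the robot, and variables do not carry over. Pictures are saved under pics/ and viewed, at most 10 in all, crops included, and the job is handed in when it is done.

Besides the shell and the picture viewer there is one more tool, called after "Call:" as a command line: name --argument value ..., lists and objects as JSON in quotes. jog_arm: Moves the arm, as the interface text tells. Its arguments: {"type":"object","properties":{"increments":{"type":"string"},"jaw":{"type":"number"}},"required":["increments"]}

```bash
mkdir -p pics; python3 - <<'E'
from cell import env, vision
import cv2,numpy as np,pickle
s=env.get_state();print(s['t'],s['eef_pos'],s['tool_rot'],s['opening'],s['ft_force'])
for n in['scene','side']:
    f=vision.grab_frame(n);cv2.imwrite(f'pics/{n}0.png',cv2.cvtColor(f['image'],cv2.COLOR_RGB2BGR));pickle.dump(f,open(n+'.pkl','wb'))
    T=np.linalg.inv(f['world_to_cam']);print(n,f['mtx'].tolist(),T.round(3).tolist())
E
```

```text
0.0 [0.20640828 0.58970684 0.24973135] [-5.26420261e-01 -3.09685950e+00  1.69825470e-03] 0.08549407901345463 [ 0.06991978  0.67718772 -0.2193986 ]
scene [[441.0811509616156, 0.0, 316.32665639575794], [0.0, 441.0811509616156, 197.98851265009637], [0.0, 0.0, 1.0]] [[-0.472, 0.545, -0.693, 1.307], [0.882, 0.29, -0.373, 0.397], [-0.002, -0.787, -0.617, 0.716], [0.0, 0.0, 0.0, 1.0]]
side [[372.1889300071132, 0.0, 319.16403953248255], [0.0, 372.1889300071132, 200.52412631230015], [0.0, 0.0, 1.0]] [[0.847, -0.365, 0.387, 0.253], [-0.532, -0.597, 0.6, -0.529], [0.012, -0.714, -0.7, 0.67], [0.0, 0.0, 0.0, 1.0]]
```

View pics/scene0.png

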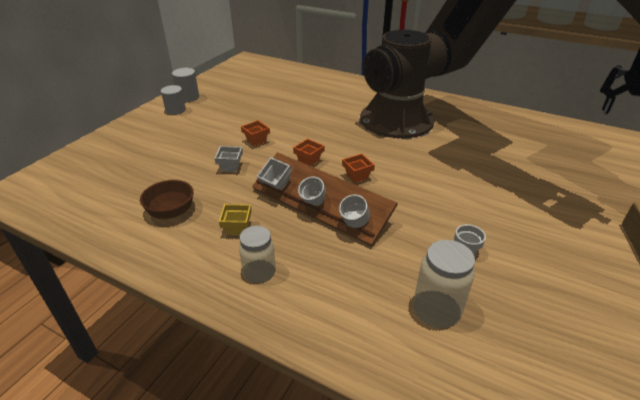

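View pics/side0.png

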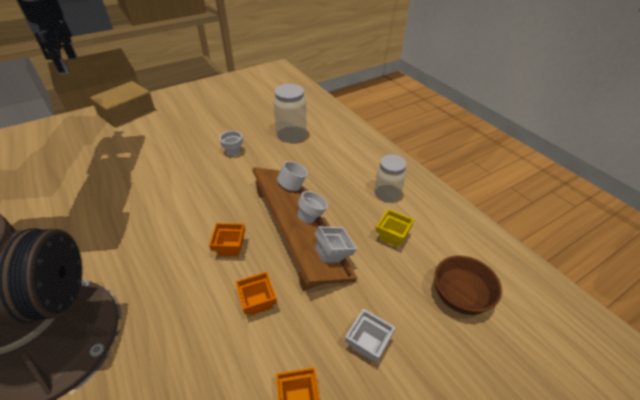

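The scene view shows the rack row: square tin at (275,174), a middle tin at (311,190) and an end tin at (354,210). The square base is at (229,158) and the round base at (470,238). In the side view the same tins are at (335,243), (312,207) and (293,177), and the bases are at (370,335) and (232,143). The middle one looks stepped (round tapered) and the far one straight (drum). I'll triangulate the blobs next.

```bash
cat > h.py <<'E'
import numpy as np,cv2,pickle
def ray(f,uv):
    T=np.linalg.inv(f['world_to_cam']);d=np.linalg.inv(f['mtx'])@[uv[0],uv[1],1.];return T[:3,3],T[:3,:3]@d
def onz(f,uv,z):
    o,d=ray(f,uv);return o+d*(z-o[2])/d[2]
def tri(f,a,g,b):
    o,d=ray(f,a);p,e=ray(g,b);d=d/np.linalg.norm(d);e=e/np.linalg.norm(e)
    s=np.linalg.lstsq(np.c_[d,-e],p-o,rcond=None)[0];A=o+d*s[0];B=p+e*s[1];return (A+B)/2,np.linalg.norm(A-B)
def proj(f,p):
    q=f['world_to_cam'][:3,:3]@p+f['world_to_cam'][:3,3];q=f['mtx']@q;return q[:2]/q[2]
def grey(f,smax=60,vmin=70):
    h=cv2.cvtColor(f['image'],cv2.COLOR_RGB2HSV);return ((h[...,1]<smax)&(h[...,2]>vmin)).astype(np.uint8)
E
python3 - <<'E'
from h import *
S=pickle.load(open('scene.pkl','rb'));D=pickle.load(open('side.pkl','rb'))
def blob(f,c):
    m=grey(f,70,60);n,l,st,ce=cv2.connectedComponentsWithStats(m)
    i=l[c[1]-6:c[1]+7,c[0]-6:c[0]+7];i=np.bincount(i[i>0]).argmax();return ce[i],st[i]
for n,a,b in[('sq',(275,174),(335,243)),('mid',(311,190),(312,207)),('end',(354,210),(293,177)),('sqbase',(229,158),(370,335)),('rdbase',(470,238),(232,143))]:
    x,s=blob(S,a);y,t=blob(D,b);p,e=tri(S,x,D,y);print(n,x.round(1),s,y.round(1),t,(p*1000).round(),e.round(4))
a=cv2.resize(S['image'][140:270,200:400],None,fx=4,fy=4,interpolation=2);
b=cv2.resize(D['image'][150:300,250:370],None,fx=4,fy=4,interpolation=2)
cv2.imwrite('pics/c1.png',a[:520,:800,::-1])
E
```

```text
sq [274.9 173.3] [257 157  35  33 711] [333.4 243.6] [ 315  226   42   37 1135] [ 542. -136.   70.] 0.0021
mid [312.  190.4] [298 177  28  29 615] [310.8 206. ] [298 191  30  32 701] [560. -18.  69.] 0.0012
end [354.3 210.6] [339 195  31  33 783] [291.6 175.7] [277 161  31  30 652] [577. 103.  64.] 0.0015
sqbase [228.3 157.8] [215 146  27  26 555] [369.4 334.9] [ 345  309   50   53 1577] [ 498. -321.   36.] 0.0006
rdbase [454.2 256.6] [ 423  224   63   64 2557] [231.2 141.9] [219 131  23  25 441] [533. 352.  13.] 0.046
```

View pics/c1.png

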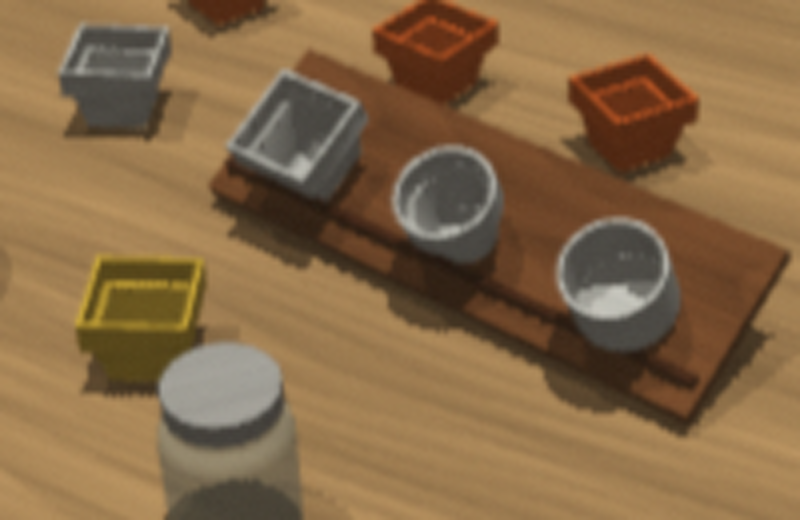

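The crop confirms it: the middle tin is the stepped round tapered one and the right end is the straight drum. The square tin is at the left end. The row runs at about -8.3°. I'll move over the middle tin and look with the wrist camera.

Call:
jog_arm --increments "60 -100 0 4;90 -155 0 8;120 -210 0 11;150 -260 0 11;180 -310 0 11;210 -362 0 11;240 -413 0 11;270 -465 0 11;300 -517 0 11;330 -568 0 11;353 -608 0 11;353 -608 0 11" --jaw 1

```text
t: 1.6
eef_pos: [0.5606, -0.0211, 0.2497]
tool_rot: [-0.232, -3.133, 0.0]
ft_force: [-1.3, 0.2, -0.1]
opening: 0.0854
gripper_force: 0.0
```

```bash
python3 - <<'E'
from cell import env, vision
from h import *
s=env.get_state();print(s['t'],s['eef_pos'],s['tool_rot'])
f=vision.grab_frame('wrist');pickle.dump(f,open('w1.pkl','wb'));cv2.imwrite('pics/w1.png',f['image'][:,:,::-1])
T=np.linalg.inv(f['world_to_cam']);print(f['mtx'][0,0],T.round(3).tolist())
D=pickle.load(open('side.pkl','rb'));print('rdbase',onz(D,(231.2,141.9),.033))
m=grey(f,70,60);n,l,st,ce=cv2.connectedComponentsWithStats(m)
for i in range(1,n):
    if st[i,4]>400: print(st[i],ce[i].round(1),onz(f,ce[i],.07).round(3))
E
```

```text
1.6 [ 0.56061418 -0.02107484  0.24972172] [-2.32358152e-01 -3.13258723e+00  1.28804878e-04]
346.4398551753678 [[0.148, 0.94, 0.308, 0.483], [0.989, -0.141, -0.046, -0.009], [0.0, 0.311, -0.95, 0.373], [0.0, 0.0, 0.0, 1.0]]
rdbase [0.51734369 0.35641494 0.033     ]
[   0  103   62   93 3555] [ 22.6 148. ] [ 0.499 -0.275  0.07 ]
[ 417  131   86   85 5447] [457.8 173.5] [0.579 0.103 0.07 ]
[ 140  137   96   79 6053] [190.7 176.9] [ 0.546 -0.136  0.07 ]
[ 290  136   74   79 4427] [326.1 177.8] [ 0.565 -0.015  0.07 ]
[ 606  204   34   73 1807] [625.5 241.5] [0.67 0.26 0.07]
[163 262  47  63 865] [184.1 293.4] [ 0.664 -0.174  0.07 ]
[430 262  46  62 798] [454.1 292.6] [0.703 0.096 0.07 ]
[ 317  312   62   67 2887] [344.3 345.1] [ 0.751 -0.022  0.07 ]
```

View pics/w1.png

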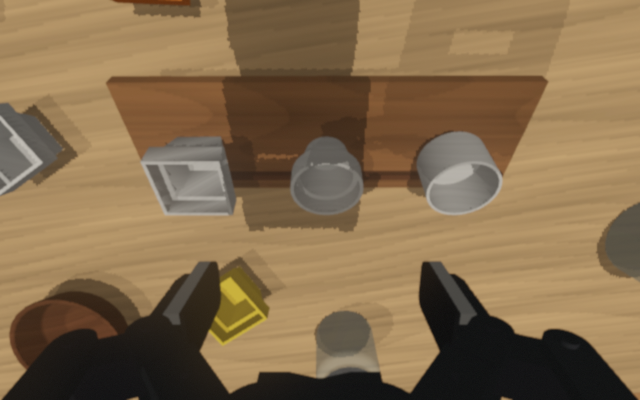

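The wrist view shows the tins at (190,177) square, (327,180) round and (458,173) drum, with rack edges parallel to the image rows. The lowest rim points are at v≈215.

```bash
python3 - <<'E'
from h import *
f=pickle.load(open('w1.pkl','rb'))
a=np.radians(26)
# row dir from board top-edge corners (same height) 
ez=.036+.06*np.sin(a)
p,q=onz(f,(108,78),ez),onz(f,(547,76),ez);print('edge',p,q,np.degrees(np.arctan2(q[1]-p[1],q[0]-p[0])),np.linalg.norm(q-p))
th=np.degrees(np.arctan2(q[1]-p[1],q[0]-p[0]))-90
m=grey(f,70,60);n,l,st,ce=cv2.connectedComponentsWithStats(m)
R=np.array([[np.cos(np.radians(th)),-np.sin(np.radians(th))],[np.sin(np.radians(th)),np.cos(np.radians(th))]])
for c in[(190,160),(326,160),(458,150)]:
    i=[k for k in range(1,n) if st[k,0]<=c[0]<=st[k,0]+st[k,2] and st[k,1]<=c[1]<=st[k,1]+st[k,3] and st[k,4]>3000][0]
    x,y,w,h,_=st[i];u=x+(w-1)/2
    yl=(onz(f,(x-.5,186),.0827),onz(f,(x+w-.5,186),.0827))
    b=onz(f,(u,y+h-.5),.0687);mid=(yl[0]+yl[1])/2
    ro=R.T@b[:2]-[.0516,0];print('width',np.linalg.norm(yl[1]-yl[0]),'origin rackframe x',ro[0],'y',(R.T@mid[:2])[1],'world',R@[ro[0],(R.T@mid[:2])[1]])
print(th)
E
```

```text
edge [ 0.45318709 -0.18557268  0.06230227] [0.5067223  0.18247115 0.06230227] 81.72386939741891 0.3719170335609456
width 0.0837293215501479 origin rackframe x 0.5462928079621469 y -0.054597051843254064 world [ 0.53274471 -0.13266402]
width 0.0645470489827287 origin rackframe x 0.5458545679488321 y 0.06663997689283174 world [ 0.54976237 -0.01262649]
width 0.07502047383372057 origin rackframe x 0.5474059834110135 y 0.1826541519649141 world [0.56799717 0.10195618]
-8.276130602581091
```

Call:
jog_arm --increments "9 3 -60 0;9 3 -110 0;9 3 -140 0;9 3 -140 0;9 3 -140 0"

```text
t: 2.28
eef_pos: [0.5688, -0.0144, 0.1116]
tool_rot: [0.226, 3.132, 0.0]
ft_force: [-0.7, -0.2, 0.3]
opening: 0.0853
gripper_force: 0.0
```

```bash
python3 - <<'E'
from cell import env
from h import *
for _ in range(1):
    s=env.get_state();print(s['t'],s['eef_pos'],s['tool_rot'],s['ft_force'])
S=pickle.load(open('scene.pkl','rb'));D=pickle.load(open('side.pkl','rb'))
print('jar',onz(S,(451,258),.15),onz(D,(290,92),.15))
print('rdbase scene',onz(S,(470,234),.052),'side',onz(D,(231.5,136.5),.052))
for p in[(.46,.24,0),(.46,.22,.07)]: print(p,proj(S,np.array(p)),proj(D,np.array(p)))
E
```

```text
2.275 [ 0.56881907 -0.01442787  0.11161275] [2.25909462e-01 3.13214246e+00 8.22956981e-05] [-0.72399301 -0.18254093  0.28199302]
jar [0.71197731 0.34678958 0.15      ] [0.70444677 0.33280481 0.15      ]
rdbase scene [0.51647676 0.35608529 0.052     ] side [0.52042304 0.35414354 0.052     ]
(0.46, 0.24, 0) [423.15486834 220.68031761] [229.98512218 179.89708481]
(0.46, 0.22, 0.07) [419.32247416 195.9148113 ] [228.75495572 163.64517679]
```

Call:
jog_arm --increments "0 -1 -20 0;0 -1 -34 0;0 -1 -34 0;0 -1 -34 0"

```text
t: 2.78
eef_pos: [0.5688, -0.0161, 0.077]
tool_rot: [0.227, 3.132, 0.0]
ft_force: [-0.3, 0.1, -0.6]
opening: 0.0851
gripper_force: 0.0
```

Call:
jog_arm --increments "0 0 0 0;0 0 0 0;0 0 0 0;0 0 0 0;0 0 0 0" --jaw 0

```text
t: 3.4
eef_pos: [0.5689, -0.0161, 0.0773]
tool_rot: [0.227, 3.132, 0.0]
ft_force: [-0.9, 0.6, 7.6]
opening: 0.0627
gripper_force: 65.4
```

Call:
jog_arm --increments "0 0 30 0;0 0 75 0;0 0 123 0;-20 50 123 0;-45 105 123 0;-70 160 123 0;-90 210 123 0;-109 256 123 0;-109 256 123 0;-109 256 123 0"

```text
t: 4.65
eef_pos: [0.4596, 0.2397, 0.1995]
tool_rot: [0.226, 3.133, -0.0]
ft_force: [-0.1, -0.4, -0.3]
opening: 0.0624
gripper_force: 66.8
```

```bash
python3 - <<'E'
from cell import env, vision
from h import *
s=env.get_state();print(s['t'],s['eef_pos'],s['opening'],s['ft_force'])
w=vision.grab_frame('wrist');f=vision.grab_frame('side');g=vision.grab_frame('scene')
pickle.dump((w,f,g),open('w2.pkl','wb'))
c=lambda f,p,r:cv2.resize(f['image'][max(0,p[1]-r):p[1]+r,max(0,p[0]-r):p[0]+r],(280,280))
P=s['eef_pos'];a=proj(f,P).astype(int);b=proj(g,P).astype(int)
im=np.hstack([cv2.resize(w['image'],(448,280)),np.vstack([c(f,a,50)])])
im=np.hstack([np.vstack([im,np.zeros((0,im.shape[1],3),np.uint8)])]);
im=np.vstack([im,np.hstack([c(g,b,50),np.zeros((280,im.shape[1]-280,3),np.uint8)])])
cv2.imwrite('pics/w2.png',im[:,:,::-1])
E
```

```text
4.65 [0.45960656 0.23968852 0.19945324] 0.06240546772836517 [-0.08100092 -0.36227017 -0.2924874 ]
```

View pics/w2.png

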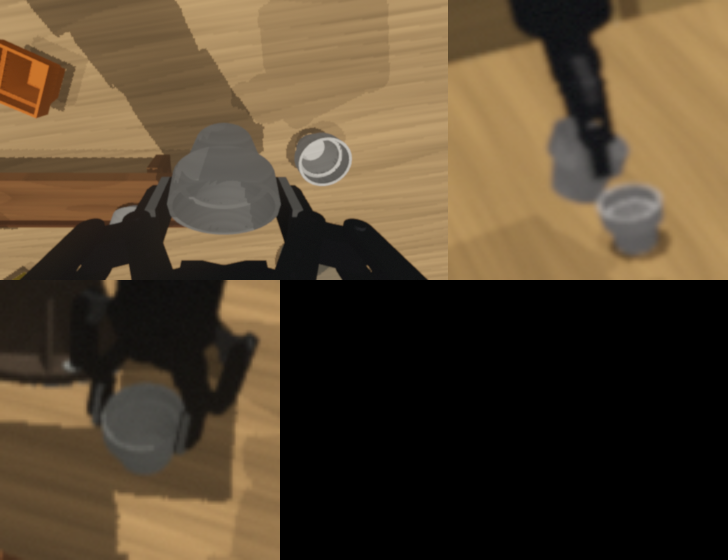

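The tin is held at mid-jaw and still leaning, with its foot toward the robot. The round base is visible at about (464,229) full-scale. I'll set the low foot edge on the worktop and roll the tin upright about it.

Call:
jog_arm --increments "0 0 -60 0;0 0 -110 0;0 0 -140 0;0 0 -147 0;0 0 -151 0;0 0 -151 0"

```text
t: 5.55
eef_pos: [0.4599, 0.2395, 0.0498]
tool_rot: [0.228, 3.132, 0.0]
ft_force: [-1.9, -1.7, 2.8]
opening: 0.0627
gripper_force: 67.3
```

```bash
python3 - <<'E'
from h import *
w,_,_=pickle.load(open('w2.pkl','rb'))
m=grey(w,70,60)[170:285,405:515].copy();
h=cv2.cvtColor(w['image'],cv2.COLOR_RGB2HSV)
br=((h[...,1]<60)&(h[...,2]>130)).astype(np.uint8)[150:300,400:520]
c=max(cv2.findContours(br,cv2.RETR_EXTERNAL,cv2.CHAIN_APPROX_NONE)[0],key=cv2.contourArea)
e=cv2.fitEllipse(cv2.convexHull(c));ctr=np.array(e[0])+[400,150];print(e,ctr,onz(w,ctr,.052))
a=onz(w,ctr-[e[1][0]/2,0],.052)-onz(w,ctr+[e[1][0]/2,0],.052);print(np.linalg.norm(a))
E
```

```text
((64.08556365966797, 80.46615600585938), (67.13321685791016, 78.46648406982422), 62.46980285644531) [464.08556366 230.46615601] [0.51824554 0.35592614 0.052     ]
0.05699696218252264
```

Call:
jog_arm --increments "-5 1 -1 0;-10 2 -3 0;-15 2 -4 0;-21 3 -6 0;-22 3 -6 0"

```text
t: 6.18
eef_pos: [0.4419, 0.2438, 0.0459]
tool_rot: [0.227, 3.121, 0.008]
ft_force: [11.3, -5.6, 19.6]
opening: 0.0629
gripper_force: 74.4
```

Call:
jog_arm --increments "0 0 0 0;0 0 0 0;0 0 0 0;0 0 0 0;0 0 40 0;0 0 90 0;0 0 120 0;0 0 120 0" --jaw 1

```text
t: 7.18
eef_pos: [0.4381, 0.2432, 0.1642]
tool_rot: [0.227, 3.13, 0.003]
ft_force: [0.2, -0.2, 0.1]
opening: 0.0854
gripper_force: 0.0
```

```bash
python3 - <<'E'
from cell import env, vision
from h import *
s=env.get_state();print(s['t'],s['eef_pos'],s['opening'],s['ft_force'])
w=vision.grab_frame('wrist');pickle.dump(w,open('w3.pkl','wb'));cv2.imwrite('pics/w3.png',w['image'][:,:,::-1])
h=cv2.cvtColor(w['image'],cv2.COLOR_RGB2HSV)
for sm,v in((60,130),(70,60)):
    n,l,st,ce=cv2.connectedComponentsWithStats(((h[...,1]<sm)&(h[...,2]>v)).astype(np.uint8))
    for i in range(1,n):
        if st[i,4]>400: print(v,st[i],ce[i].round(1))
E
```

```text
7.175 [0.43811105 0.24320501 0.16418893] 0.08535123472127974 [ 0.22369586 -0.24572211  0.08121254]
130 [ 442  238   78   71 1403] [483.9 262.7]
60 [ 276  142   90   91 6382] [320.1 187.7]
60 [ 429  225   91   99 5472] [474.6 266. ]
60 [164 262  46  62 813] [184.7 292.3]
```

View pics/w3.png

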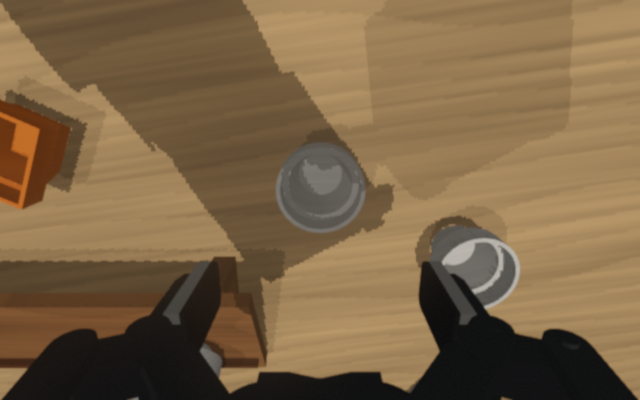

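The tin now stands upright, with its rim centred near (321,188). The base rim is at (478,270).

```bash
python3 - <<'E'
from h import *
w=pickle.load(open('w3.pkl','rb'))
m=grey(w,70,60)[130:245,265:378].copy()
c=max(cv2.findContours(m,cv2.RETR_EXTERNAL,cv2.CHAIN_APPROX_NONE)[0],key=cv2.contourArea)
h=cv2.convexHull(c).reshape(-1,2)+[265,130]
P=np.array([onz(w,p,.052)[:2] for p in h.astype(float)]);print(cv2.minEnclosingCircle((P*1000).astype(np.float32)))
h=cv2.cvtColor(w['image'],cv2.COLOR_RGB2HSV)
br=((h[...,1]<60)&(h[...,2]>130)).astype(np.uint8)[225:330,440:525]
c=max(cv2.findContours(br,cv2.RETR_EXTERNAL,cv2.CHAIN_APPROX_NONE)[0],key=cv2.contourArea).reshape(-1,2)+[440,225]
P=np.array([onz(w,p,.052)[:2] for p in c.astype(float)]);print(cv2.minEnclosingCircle((P*1000).astype(np.float32)))
E
```

```text
((432.4903564453125, 245.6940155029297), 33.63924789428711)
((519.1076049804688, 356.1324462890625), 32.172035217285156)
```

Call:
jog_arm --increments "-5 3 -50 0;-5 3 -100 0;-5 3 -116 0;-5 3 -116 0"

```text
t: 7.72
eef_pos: [0.4314, 0.2454, 0.0442]
tool_rot: [-0.227, -3.129, 0.003]
ft_force: [-0.5, -0.7, 0.6]
opening: 0.0855
gripper_force: 0.0
```

Call:
jog_arm --increments "0 0 0 0;0 0 0 0;0 0 0 0;0 0 0 0;0 0 0 0;0 0 40 0;0 0 80 0;0 0 80 0" --jaw 0

```text
t: 8.72
eef_pos: [0.4335, 0.2464, 0.129]
tool_rot: [0.227, 3.129, 0.004]
ft_force: [-0.2, -1.0, -1.3]
opening: 0.0625
gripper_force: 66.6
```

```bash
python3 - <<'E'
from cell import env, vision
from h import *
s=env.get_state();print(s['t'],s['eef_pos'],s['tool_rot'],s['opening'],s['ft_force'])
w=vision.grab_frame('wrist');pickle.dump(w,open('w4.pkl','wb'));cv2.imwrite('pics/w4.png',w['image'][:,:,::-1])
E
```

```text
8.725 [0.43347915 0.24636243 0.12895774] [0.22673993 3.12850905 0.0039114 ] 0.06252311336507546 [-0.21002332 -1.02099465 -1.26731112]
```

View pics/w4.png

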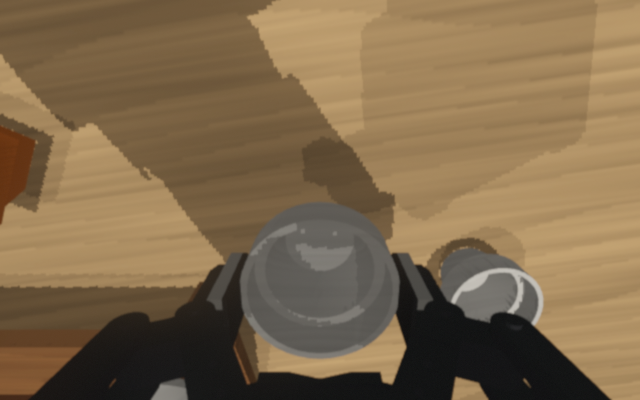

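The tin is held upright and centred at (320,280). I'll move over the round base and lower it.

Call:
jog_arm --increments "30 38 0 0;60 76 0 0;86 110 0 0;86 110 0 0;86 110 0 0;86 110 -25 0;86 110 -40 0;86 110 -48 0;86 110 -48 0"

```text
t: 9.9
eef_pos: [0.5184, 0.3557, 0.078]
tool_rot: [-0.227, -3.133, 0.001]
ft_force: [0.5, -0.5, -1.3]
opening: 0.0627
gripper_force: 66.5
```

```bash
python3 - <<'E'
from cell import env
s=env.get_state();print(s['t'],s['eef_pos'],s['ft_force'],s['moment'])
E
```

```text
9.9 [0.51836048 0.35566122 0.0779757 ] [ 0.53550457 -0.45850523 -1.31188819] [-0.01384005  0.02785228  0.02432911]
```

Free so far, about 12 mm to go.

Call:
jog_arm --increments "0 0 -4 0;0 0 -8 0;0 0 -11 0;0 0 -12 0;0 0 -12 0"

```text
t: 10.52
eef_pos: [0.5186, 0.356, 0.0672]
tool_rot: [0.227, 3.133, 0.001]
ft_force: [-3.1, -1.7, 8.1]
opening: 0.0626
gripper_force: 67.6
```

Call:
jog_arm --increments "0 0 0 0;0 0 0 0;0 0 0 0;0 0 0 0;0 0 40 0;0 0 90 0;0 0 120 0;0 0 120 0" --jaw 1

```text
t: 11.52
eef_pos: [0.5192, 0.3563, 0.1888]
tool_rot: [0.227, 3.13, 0.004]
ft_force: [0.0, 0.4, -0.2]
opening: 0.0857
gripper_force: 0.0
```

```bash
python3 - <<'E'
from cell import env, vision
from h import *
s=env.get_state();print(s['t'],s['eef_pos'])
w=vision.grab_frame('wrist');f=vision.grab_frame('side');g=vision.grab_frame('scene')
pickle.dump((w,f,g),open('w5.pkl','wb'))
c=lambda f,p,r:cv2.resize(f['image'][p[1]-r:p[1]+r,p[0]-r:p[0]+r],(280,280),interpolation=2)
P=np.array([.519,.356,.04]);a=proj(f,P).astype(int);b=proj(g,P).astype(int)
im=np.hstack([c(f,a,35),c(g,b,35)])
im=np.vstack([im,cv2.resize(w['image'],(560,300))]);cv2.imwrite('pics/w5.png',im[:,:,::-1])
E
```

```text
11.525 [0.51917138 0.35631448 0.18876603]
```

View pics/w5.png

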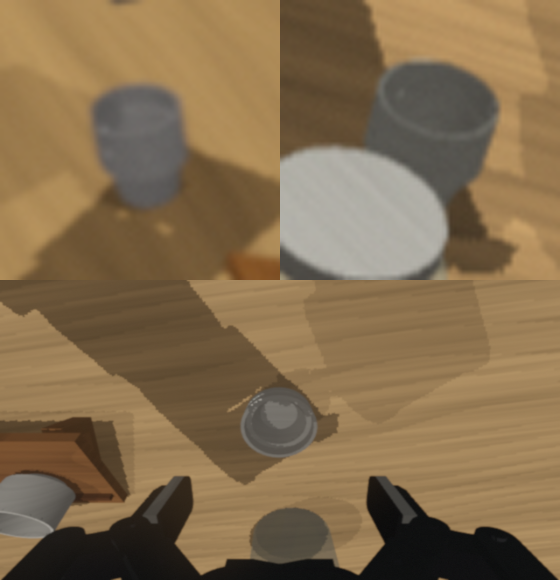

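The round tin looks nested: the side crop shows one continuous double collar, upright. I'll press briefly on the rim to make sure it is seated.

Call:
jog_arm --increments "0 0 -40 0;0 0 -80 0;0 0 -91 0;0 0 -94 0;0 0 -96 0;0 0 -96 0" --jaw 0.6

```text
t: 12.42
eef_pos: [0.5188, 0.3561, 0.0913]
tool_rot: [0.227, 3.132, 0.001]
ft_force: [0.3, 1.0, 0.1]
opening: 0.051
gripper_force: 0.0
```

Call:
jog_arm --increments "0 0 -1 0;0 0 -2 0;0 0 -3 0;0 0 -3 0"

```text
t: 12.92
eef_pos: [0.5186, 0.3559, 0.0878]
tool_rot: [0.227, 3.133, 0.0]
ft_force: [-0.3, -0.8, 5.5]
opening: 0.0512
gripper_force: 2.4
```

Call:
jog_arm --increments "0 0 -1 0;0 0 -2 0;0 0 -2 0"

```text
t: 13.3
eef_pos: [0.5189, 0.356, 0.0876]
tool_rot: [0.227, 3.131, 0.002]
ft_force: [-5.1, -5.3, 22.7]
opening: 0.0515
gripper_force: 11.0
```

Seated: it is stiff at 22 N. Now a hover between the square tin and its base to look.

Call:
jog_arm --increments "0 0 60 0;0 0 120 0;0 -50 165 0;0 -110 165 0;2 -170 165 0;3 -230 165 0;4 -290 165 0;5 -350 165 0;6 -410 165 0;7 -470 165 0;8 -530 165 0;10 -586 165 0" --jaw 1

```text
t: 14.8
eef_pos: [0.5282, -0.2322, 0.2504]
tool_rot: [0.228, 3.133, 0.0]
ft_force: [2.2, 0.6, 0.2]
opening: 0.0854
gripper_force: 0.0
```

Call:
jog_arm --increments "0 0 0 0;0 0 0 0"

```text
t: 15.05
eef_pos: [0.5283, -0.2298, 0.2501]
tool_rot: [-0.228, -3.133, -0.001]
ft_force: [-0.9, 1.4, -0.3]
opening: 0.0854
gripper_force: 0.0
```

```bash
python3 - <<'E'
from cell import env, vision
from h import *
s=env.get_state();print(s['t'],s['eef_pos'],s['tool_rot'])
w=vision.grab_frame('wrist');pickle.dump(w,open('w6.pkl','wb'));cv2.imwrite('pics/w6.png',w['image'][:,:,::-1])
E
```

```text
15.05 [ 0.52827191 -0.22978799  0.25012968] [-2.28088980e-01 -3.13283106e+00 -8.19802304e-04]
```

View pics/w6.png

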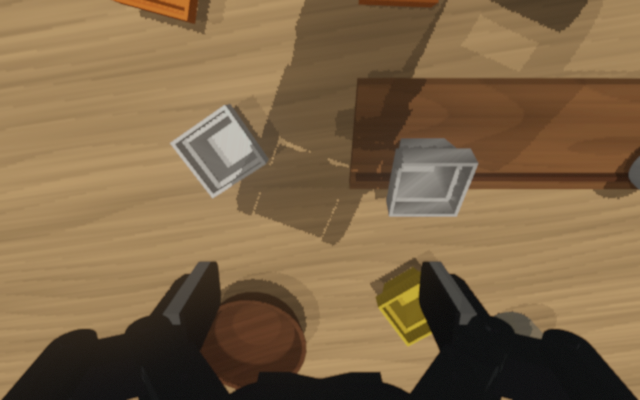

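The square base is a rotated square, with rim corners near (225,106), (171,146), (214,197) and (267,158). The square tin is at (432,180), with rim bottom corners near (388,215) and (459,215).

```bash
cat > sq.py <<'E'
from h import *
def square(w,x0,x1,y0,y1,z=.052,smax=70,vmin=60):
    m=np.zeros((400,640),np.uint8);m[y0:y1,x0:x1]=grey(w,smax,vmin)[y0:y1,x0:x1]
    c=max(cv2.findContours(m,cv2.RETR_EXTERNAL,cv2.CHAIN_APPROX_NONE)[0],key=cv2.contourArea).reshape(-1,2).astype(float)
    P=np.array([onz(w,p,z)[:2]*1000 for p in c],np.float32);return cv2.minAreaRect(P),P
E
python3 - <<'E'
from sq import *
w=pickle.load(open('w6.pkl','rb'))
print(square(w,150,290,90,215)[0])
print([ (onz(w,p,.052)*1000).round(1)[:2] for p in [(225,106),(171,146),(214,197),(267,158)]])
m=grey(w,70,60);r=np.where(m[205:218,380:480].any(1))[0].max()+205;u=np.where(m[r-2,380:480])[0]+380;print(r,u.min(),u.max())
th=np.radians(-8.28);c,s=np.cos(th),np.sin(th)
R=np.array([[c,-s],[s,c]]);b=(onz(w,(u.min(),r),.0687)+onz(w,(u.max(),r),.0687))/2;o=R.T@b[:2];print(o-[.0516,0],np.linalg.norm(onz(w,(u.min(),r),.0687)-onz(w,(u.max(),r),.0687)))
E
```

```text
((498.5115051269531, -318.81903076171875), (65.05301666259766, 69.38398742675781), 24.169044494628906)
[array([ 458.5, -304.5]), array([ 486.4, -362.5]), array([ 541. , -334.8]), array([ 510.6, -276.3])]
216 389 457
[ 0.54569161 -0.05301701] 0.06408844824581016
```

Call:
jog_arm --increments "12 50 -30 0;23 96 -60 0;23 96 -100 0;23 96 -140 0;23 96 -160 0;23 96 -174 0;23 96 -174 0;23 96 -174 0"

```text
t: 16.1
eef_pos: [0.5519, -0.1339, 0.0772]
tool_rot: [0.227, 3.132, -0.0]
ft_force: [-0.0, 0.8, -0.2]
opening: 0.0854
gripper_force: 0.0
```

Call:
jog_arm --increments "0 0 0 0;0 0 0 0;0 0 0 0;0 0 0 0;0 0 0 0" --jaw 0

```text
t: 16.73
eef_pos: [0.5519, -0.1343, 0.0775]
tool_rot: [0.227, 3.132, -0.001]
ft_force: [-1.4, 0.1, 7.4]
opening: 0.0628
gripper_force: 65.0
```

Call:
jog_arm --increments "0 0 30 0;0 0 75 0;0 0 123 0;-12 50 123 0;-25 105 123 0;-38 160 123 0;-52 215 123 0;-65 270 123 0;-78 325 123 0;-92 374 123 0;-92 374 123 0;-92 374 123 0"

```text
t: 18.23
eef_pos: [0.4595, 0.2397, 0.1995]
tool_rot: [0.226, 3.133, 0.0]
ft_force: [0.2, 0.7, -0.9]
opening: 0.0629
gripper_force: 66.5
```

Call:
jog_arm --increments "0 0 -60 0;0 0 -110 0;0 0 -140 0;0 0 -147 0;0 0 -151 0;0 0 -151 0"

```text
t: 18.98
eef_pos: [0.4599, 0.2391, 0.0501]
tool_rot: [0.228, 3.132, 0.0]
ft_force: [-1.8, -3.0, 5.6]
opening: 0.0628
gripper_force: 67.5
```

Call:
jog_arm --increments "-5 1 -1 0;-10 2 -3 0;-15 2 -4 0;-21 3 -6 0;-22 3 -6 0"

```text
t: 19.6
eef_pos: [0.4427, 0.2438, 0.0466]
tool_rot: [0.227, 3.12, 0.009]
ft_force: [11.7, -4.9, 23.6]
opening: 0.0626
gripper_force: 75.1
```

Call:
jog_arm --increments "0 0 0 0;0 0 0 0;0 0 0 0;0 0 0 0;0 0 40 0;0 0 90 0;0 0 120 0;0 0 120 0" --jaw 1

```text
t: 20.6
eef_pos: [0.4381, 0.2432, 0.1642]
tool_rot: [0.227, 3.13, 0.003]
ft_force: [0.0, -0.4, -0.0]
opening: 0.0855
gripper_force: 0.0
```

```bash
python3 - <<'E'
from cell import env, vision
from sq import *
s=env.get_state();print(s['t'],s['eef_pos'],s['opening'],s['ft_force'])
w=vision.grab_frame('wrist');pickle.dump(w,open('w7.pkl','wb'));cv2.imwrite('pics/w7.png',w['image'][:,:,::-1])
print(square(w,240,400,120,255)[0])
E
```

```text
20.6 [0.43809129 0.24321963 0.1641611 ] 0.08551447337049403 [ 5.70400333e-05 -4.10931198e-01 -8.10074061e-03]
((433.0693664550781, 245.77456665039062), (64.504150390625, 66.80498504638672), 81.61580657958984)
```

View pics/w7.png

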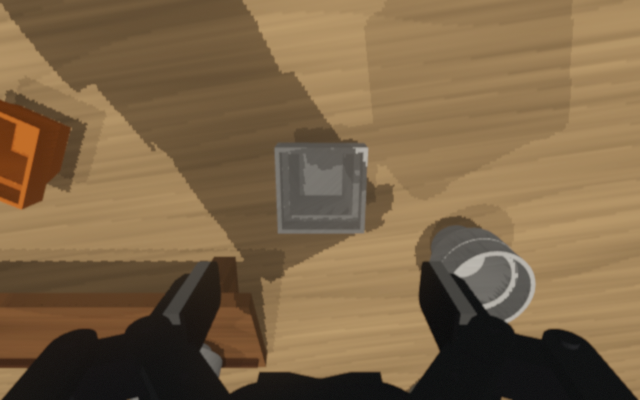

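The square tin stands upright at (320,188), its sides parallel to the jaws. I'll regrip it while refining the base pose numerically.

Call:
jog_arm --increments "-5 3 -50 0;-5 3 -100 0;-5 3 -116 0;-5 3 -116 0"

```text
t: 21.15
eef_pos: [0.4314, 0.2455, 0.0442]
tool_rot: [-0.227, -3.129, 0.003]
ft_force: [0.5, -0.4, 0.0]
opening: 0.085
gripper_force: 0.0
```

Call:
jog_arm --increments "0 0 0 0;0 0 0 0;0 0 0 0;0 0 0 0;0 0 0 0;0 0 50 0;0 0 105 0;0 0 140 0;0 0 140 0" --jaw 0

```text
t: 22.28
eef_pos: [0.4332, 0.2462, 0.1889]
tool_rot: [0.227, 3.129, 0.004]
ft_force: [0.3, 0.2, -0.6]
opening: 0.0626
gripper_force: 66.7
```

Call:
jog_arm --increments "5 -50 0 0;10 -105 0 0;15 -160 0 0;20 -215 0 0;25 -270 0 0;30 -325 0 0;35 -380 0 0;40 -430 0 0;46 -460 0 0;46 -460 0 0;46 -460 0 0"

```text
t: 23.65
eef_pos: [0.478, -0.2134, 0.1855]
tool_rot: [-0.227, -3.132, -0.002]
ft_force: [-0.3, -0.1, -1.0]
opening: 0.0628
gripper_force: 66.6
```

```bash
cat > fit.py <<'E'
from sq import *
def fitbase(w,box,lim=3):
    # outward lines on all 4 sides of the rim, as seen at z=.052, from the contour
    r,P=square(w,*box);a=np.radians(r[2]);print('rect',r)
    for it in range(3):
        ex=np.array([np.cos(a),np.sin(a)]);ey=np.array([-ex[1],ex[0]]);u=P@ex;v=P@ey;out={};angs=[]
        for k,(s,t) in {'+x':(u,v),'-x':(-u,v),'+y':(v,-u),'-y':(-v,-u)}.items():
            lo,hi=np.percentile(t,[0,100]);mid=(t>lo+12)&(t<hi-12);e=s>np.percentile(s[mid],50)-lim-9
            q=mid&e;q&=np.abs(s-np.median(s[q]))<lim
            p=np.polyfit(t[q],s[q],1);out[k]=(p[1]+p[0]*np.mean(t[q]),np.degrees(np.arctan(p[0]))*(1 if k in'+y-x' else -1),np.std(s[q]-np.polyval(p,t[q])))
        if it<2: pass
    print({k:np.round(x,2) for k,x in out.items()});return a,ex,ey,out
E
python3 - <<'E'
from cell import env, vision
from fit import *
s=env.get_state();print(s['t'],s['eef_pos'],s['tool_rot'],s['opening'])
w=vision.grab_frame('wrist');pickle.dump(w,open('w8.pkl','wb'))
n,l,st,ce=cv2.connectedComponentsWithStats(grey(w,70,60))
for i in range(1,n):
    if st[i,4]>800: print(st[i],ce[i].round())
fitbase(pickle.load(open('w6.pkl','rb')),(150,290,90,215))
E
```

```text
23.65 [ 0.47799078 -0.2134109   0.18547999] [-2.27245889e-01 -3.13180974e+00 -1.56877240e-03] 0.06284272082407824
[  135   175   298   186 33141] [294. 269.]
rect ((498.5115051269531, -318.81903076171875), (65.05301666259766, 69.38398742675781), 24.169044494628906)
{'+x': array([2.9208e+02, 2.0000e-02, 2.0000e-01]), '-x': array([-2.9208e+02,  2.0000e-02,  2.0000e-01]), '+y': array([-4.6067e+02,  5.0000e-02,  2.2000e-01]), '-y': array([4.6067e+02, 5.0000e-02, 2.2000e-01])}
```

```bash
cat > fit.py <<'E'
from h import *
def lines(w,corners,thr=4,smax=70,vmin=60):
    m=grey(w,smax,vmin);C=np.vstack([c.reshape(-1,2) for c in cv2.findContours(m,cv2.RETR_LIST,cv2.CHAIN_APPROX_NONE)[0]]).astype(float)
    for a,b in zip(corners[:-1],corners[1:]):
        a,b=np.array(a,float),np.array(b,float);L=np.linalg.norm(b-a);d=(b-a)/L;n=np.array([-d[1],d[0]])
        t=(C-a)@d;q=C[(np.abs((C-a)@n)<thr)&(t>6)&(t<L-6)]
        P=np.array([onz(w,p,.052)[:2]*1000 for p in q],np.float32)
        vx,vy,x,y=cv2.fitLine(P,cv2.DIST_HUBER,0,.01,.01).ravel();ang=np.degrees(np.arctan2(vy,vx))
        nn=np.array([-vy,vx]);r=(P-[x,y])@nn;print(len(P),'ang mod90',round(ang%90,2),'pt',x,y,'n',nn,'rms',r.std().round(2),'dist from (499,-319.5)',round(float((np.array([499,-319.5])-[x,y])@nn),2))
E
python3 - <<'E'
from fit import *
w=pickle.load(open('w6.pkl','rb'))
lines(w,[(225,106),(171,146),(214,197),(267,158),(225,106)])
w=pickle.load(open('w8.pkl','rb'))
th=np.radians(26.9);c=np.array([499,-319.5])/1000
K=[np.r_[c+.032*np.array([np.cos(th)*i-np.sin(th)*j,np.sin(th)*i+np.cos(th)*j]),.052] for i,j in((-1,1),(-1,-1),(1,-1),(1,1),(-1,1))]
K=[proj(w,k) for k in K];print(np.round(K));lines(w,K,7)
E
```

```text
46 ang mod90 24.2 pt 469.99796 -333.90475 n [0.9121309 0.409899 ] rms 0.2 dist from (499,-319.5) 32.36
43 ang mod90 24.17 pt 513.60815 -349.6444 n [-0.40947473  0.91232145] rms 0.23 dist from (499,-319.5) 33.48
44 ang mod90 24.6 pt 526.5831 -303.69092 n [0.90923274 0.4162881 ] rms 0.3 dist from (499,-319.5) -31.66
36 ang mod90 24.19 pt 486.88477 -286.44507 n [-0.4097143   0.91221386] rms 0.23 dist from (499,-319.5) -35.12
[[195. 179.]
 [135. 223.]
 [189. 281.]
 [248. 241.]
 [195. 179.]]
53 ang mod90 24.33 pt 471.0255 -337.01746 n [0.91120356 0.4119564 ] rms 0.2 dist from (499,-319.5) 32.71
50 ang mod90 24.25 pt 515.75793 -348.49142 n [-0.41079426  0.9117281 ] rms 0.2 dist from (499,-319.5) 33.32
55 ang mod90 23.76 pt 526.87354 -303.61017 n [0.9152576  0.40286922] rms 1.81 dist from (499,-319.5) -31.91Traceback (most recent call last):
  File "<stdin>", line 7, in <module>
  File "fit.py", line 8, in lines
    vx,vy,x,y=cv2.fitLine(P,cv2.DIST_HUBER,0,.01,.01).ravel();ang=np.degrees(np.arctan2(vy,vx))
              ~~~~~~~~~~~^^^^^^^^^^^^^^^^^^^^^^^^^^^^
cv2.error: OpenCV(4.12.0) /io/opencv/modules/imgproc/src/linefit.cpp:618: error: (-215:Assertion failed) npoints2 >= 0 || npoints3 >= 0 in function 'fitLine'
```

Call:
jog_arm --increments "6 -35 0 10;12 -70 0 20;19 -107 0 30;19 -107 0 32.6;19 -107 -40 32.6;19 -107 -80 32.6;19 -107 -98 32.6;19 -107 -108 32.6;19 -107 -108 32.6"

```text
t: 24.82
eef_pos: [0.4978, -0.321, 0.0786]
tool_rot: [-0.662, 3.071, -0.0]
ft_force: [-0.1, -0.4, -0.5]
opening: 0.0627
gripper_force: 66.7
```

Call:
jog_arm --increments "0 0 -4 0;0 0 -8 0;0 0 -11 0;0 0 -12 0;0 0 -12 0"

```text
t: 25.45
eef_pos: [0.4976, -0.3212, 0.0672]
tool_rot: [-0.661, 3.071, -0.001]
ft_force: [-1.5, 2.1, 9.8]
opening: 0.0627
gripper_force: 67.8
```

It seats at the same height and force as the round one did. Release, rise, then press on the rim.

Call:
jog_arm --increments "0 0 0 0;0 0 0 0;0 0 0 0;0 0 0 0;0 0 30 0;0 0 50 0;0 0 50 0" --jaw 1

```text
t: 26.32
eef_pos: [0.498, -0.3214, 0.1175]
tool_rot: [-0.661, 3.07, -0.003]
ft_force: [0.4, 0.1, -0.2]
opening: 0.0854
gripper_force: 0.0
```

Call:
jog_arm --increments "0 0 0 0;0 0 0 0;0 0 0 0;0 0 -20 0;0 0 -26 0;0 0 -28 0;0 0 -29 0;0 0 -30 0;0 0 -31 0;0 0 -31 0" --jaw 0.6

```text
t: 27.58
eef_pos: [0.4977, -0.3212, 0.0876]
tool_rot: [-0.661, 3.07, -0.002]
ft_force: [-4.6, 4.0, 21.0]
opening: 0.0511
gripper_force: 10.3
```

Call:
jog_arm --increments "0 0 50 0;0 0 100 0;0 0 165 0;0 40 165 0;0 90 165 0;0 90 165 0" --jaw 1

```text
t: 28.32
eef_pos: [0.4974, -0.2286, 0.2513]
tool_rot: [-0.665, 3.07, -0.0]
ft_force: [0.2, -0.1, -0.6]
opening: 0.0855
gripper_force: 0.0
```

```bash
python3 - <<'E'
from cell import env, vision
from sq import *
s=env.get_state();print(s['t'],s['eef_pos'],s['ft_force'])
w=vision.grab_frame('wrist');S=vision.grab_frame('scene');D=vision.grab_frame('side')
p=proj(w,np.array([.499,-.3205,.072])).astype(int);print(p)
print(square(w,max(0,p[0]-75),p[0]+75,max(0,p[1]-75),p[1]+75,.072)[0])
def near(f,P,lo=0):
    n,l,st,ce=cv2.connectedComponentsWithStats(grey(f,70,60));u=proj(f,np.array(P))
    i=[k for k in range(1,n) if 100<st[k,4]<6000];k=min(i,key=lambda k:np.linalg.norm(ce[k]-u));return u.round(1),ce[k].round(1),st[k]
print('sq side',near(D,(.499,-.3205,.045)),'sq scene',near(S,(.499,-.3205,.045)))
print('rd side',near(D,(.5185,.356,.045)))
print('drum',near(S,(.577,.103,.064)),near(D,(.577,.103,.064)))
E
```

```text
28.325 [ 0.49737982 -0.22858356  0.2513008 ] [ 0.20163369 -0.1010811  -0.63324559]
[222 132]
((497.9428405761719, -318.1874694824219), (66.05095672607422, 70.44664001464844), 24.128982543945312)
sq side (array([370., 332.]), array([369.6, 331.8]), array([ 345,  303,   52,   59, 1879], dtype=int32)) sq scene (array([227.7, 155.1]), array([227.8, 154.7]), array([214, 140,  28,  32, 728], dtype=int32))
rd side (array([231. , 138.4]), array([230.7, 138.8]), array([218, 125,  24,  31, 595], dtype=int32))
drum (array([354.1, 210.8]), array([354.3, 210.7]), array([339, 195,  31,  33, 786], dtype=int32)) (array([291.4, 175.4]), array([291.5, 175.8]), array([277, 161,  30,  30, 661], dtype=int32))
```

Both stacks are upright and in place, and the drum's blob has not moved. I'll hand the job in.

```bash
python3 -c "
from cell import workorder;print(workorder.finish_job())"
```

```text
the job is handed in; nothing more can be done
None
```

I nested the round tin in the round base, then the square tin in the square base, each pressed down at about 20 N without giving, and both stacks stand upright where the bases stood; the final camera check showed the drum unmoved on the rack, I did not re-measure the jars and bowl (the arm's path stayed clear of them), and I handed the job in at about 28 s.

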